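Snap the battery pack into its charger and start the charge

TASK

Put the longer of the two battery packs into the sloping charging dock: push it down square to the slope between the two spring clips until it snaps fully home and the clips have closed over its ends. Then, with the pack in place, press the flat round key on the dock until it resists firmly, and let go of everything. Force neither the pack nor the key, and leave the shorter pack and the other things on the worktop where they are.

Things in the scene. Friction and masses are not known exactly. Their poses are not given: they have to be found in the camera images.
- long_pack_center (a point): centre of the long battery pack, which belongs in the dock: a grey square bar 34 x 130 x 34 mm (y along it), 0.14-0.28 kg, lying flat on the glass hob, whose top is 5 mm above the worktop. Over the last 5 mm of each end the height tapers from 34 to 12 mm and the width to 26 mm. Long edges bevelled 3 mm. Both ends alike: either way round will do. Grip it at mid-length across 34 mm.
- short_pack_center (a point): centre of a similar grey pack, 34 x 90 x 34 mm (y along its length), also lying on the hob; it belongs to another appliance: leave it alone. The two packs may be in each other's place.
- cradle: sloping white face of the charging dock (a fixed wedge 194 mm wide). Origin on the face under the middle of the docked pack, 68 mm above the worktop; z points square out of the face, leaning 30 degrees from vertical towards the robot; x points up the slope, y along the docked pack, level. The face spans x -105 to 62 mm, y -97 to 97 mm.
- pack_home (a point): where the centre of the long pack is when home: 31 mm out from the face, at x = y = 0 of the cradle; axes as the cradle's, the pack lies along y. Pushed in along -z, its lower chamfers meet the clips about 29 mm before home; the push rises to 8-20 N and gives way as it snaps; 80 N is forcing it. At |y| < 35 mm the face beneath is bare, so fingers fit beside the pack.
- saddle_left (a point): middle of the top of the left one of two saddles that carry the pack, at y = +-42 mm of the cradle, 14 mm wide, 14 mm above the face; each has flared side lips up to 25 mm above the face that leave 2 to 5 mm on either side of the pack
- clip_left (a joint): spread (m) of the steel spring clip at the cradle's +y end: 0 empty, 0.009 end stop; about 0.0045 as the pack's end passes, 0.0015 with the pack home. It slides outward along y. Its round inner bulge (5 mm radius, 28 mm long along x) is 45 mm above the face, innermost 60.5 mm from the middle when empty; flared lip above it to 60 mm. A fixed block, 34 mm high, is behind it (y 82-92 mm).
- clip_right (a joint): the same for the mirrored spring clip at the cradle's -y end
- key: flat round membrane key, 30 mm across, in a thin steel ring low on the sloping face, at x = -79 mm, y = 0 of the cradle. Origin: middle of its top, 3.5 mm above the face; z square out of the face; press along -z. It gives only 1.5 mm: 2 N moves it, 6 N puts it on its stop. It counts as pressed at over 4 N held for 0.1 s; 30 N is too much. It springs back.
- timer_b: wind-up kitchen timer, 61 mm across, 52 mm high, on the left part of the hob (bystander); origin under its middle
- spice_jar: spice jar, 45 mm across, 106 mm high, at the back of the hob (bystander); origin under its middle
- salt: salt shaker, 44 mm across, 90 mm high, at the front near the sink (bystander); origin under its middle
- matches: match box, 54 x 36 x 15 mm, lying on the worktop in front of the dock (bystander); origin under its middle
- candle: tea light, 38 mm across, 15 mm high, on the worktop in front of the dock (bystander); origin under its middle

How it is judged:
By the outcome, as a careful person would: the job done as asked, in the order asked, and still so for the second after the job is handed in, with the robot touching nothing.
It also fails if it takes over 48 s, if anything falls off the work surface, if the arm or the gripper's body presses on something with over 40 N, if the wrist force passes 120 N, or if a joint passes its speed limit or range.

ROBOT

A 6-joint arm with a two-finger parallel gripper is mounted at the origin on a cart in front of the work surface, level with it; the furniture and walls round the work are solid. World frame = base frame: x ahead of the robot, y to its left, z up, the work surface at z = 0. Lengths are in mm, angles in rad, forces in N, time in s.
With the tool pointing down it reaches from about 300 to 750 mm from the base axis. Payload 8.5 kg.
Tool frame: the origin (TCP) lies on the mounting face of the last link; the fingertips stand 166 mm ahead of it and the grasp point (between the pads) lies 147 mm ahead of it; z points along the fingers, y is the line along which they close (so a half turn about z gives the same grasp; the last joint's range is limited). The gripper opens to 88 mm and grips with 3 to 60 N. Pads are 18 mm wide; open, the fingers measure 123 mm over their backs; the gripper's body (75 mm by 187 mm) begins 45 mm behind the grasp point.
Start: joints at [-1.487, 0.381, 1.297, -0, 1.464, -0.215], TCP at [161.9, -525.614, 404.748] pointing down, gripper open.
Joint ranges: [-3.11, 3.11], [-0.89, 2.33], [0.22, 2.48], [-1.42, 4.56], [0.17, 2.85], [-2.88, 2.88]. Speed limits (rad/s): [2.39, 2.39, 3.14, 3.14, 3.14, 3.14].

INTERFACE

Orientations are given as a unit quaternion [x, y, z, w].
In Python, from plant import arm gives the robot as it stands.
- The arm moves only by the shell command python3 -m jog 'ROWS' [FORCE]. ROWS is JSON, a list of rows, each an object of numbers: "jaw": the gripper's target within -1 to 1 (shut at 1, half-way at 0, fully open at -1); "x", "y", "z": the shift along the world's x, y, z in mm; "yaw": the turn about the world's z in rad. A call has 1 to 20 rows; each row is the pose to reach, as a shift and turn from the pose commanded when the call began; what a row does not reach only later rows make up. A row lasts 1/12 s, in which the tool goes at most 41.7 mm and 7.16 degrees, less where a joint would pass 70% of its speed; a pose out of reach is approached as far as the arm can. A call with a gripper value outside its range is refused whole. The fingers move at their own pace and stop on an object; FORCE is the grip in N (left out, the last holds). Time passes only in rows, so rows that repeat a pose let the fingers close. It gives the time, the measured TCP pose, the force, the opening and the grip force at its end, in the units of the state.
- arm.sense(): the state, without advancing time (a new reading comes with each control period).
- arm.read_camera(name): name is "side" or "top"; returns a dict with "pixels" (384x512x3 uint8, blue, green, red), "K" (3x3 intrinsics, pixels), "xyz" and "attitude" of the camera in the world. Camera axes: x right, y down, z forward; pixel columns grow to the right and rows downward; lengths in mm; the calibration is good to about 2 mm. A picture is of the moment at which its call begins. There is no depth.
- arm.sign_off(): hands the job in; it is judged then, once.
The state is a dict: "clock": time; "q": joint angles; "qvel": joint speeds; "joint_efforts": joint torques, N m; "eef_pos": TCP position; "orientation": TCP orientation; "wrist_force": force on the tool from outside, world axes, zero at the start; "ft_torque": the same for the moment, N m; "width": finger opening in mm; "grasp_force": force on a finger pad.
Only numpy, scipy, OpenCV 4.12 (cv2) and the standard library are available. Lean on these libraries where they do the work, as an engineer would, in place of code of your own. Each camera call takes 0.05 s, during which the arm holds its last target. There are 200 camera calls.

## Working session

There is one attempt and no reset: what is moved stays moved. The work goes in short steps, Python scripts to look and compute and a shell command to move; the robot and the scene stay as the last step left them, time stands still between calls to the robot, and variables do not carry over. Pictures are saved under pics/ and viewed, at most 10 in all, crops included, and the job is handed in when it is done.

```bash
ls; mkdir -p pics; timeout 20 python3 -m jog --help 2>&1 | tail -5; python3 - <<'E'
from plant import arm
import cv2,numpy as np
for n in("side","top"):
    c=arm.read_camera(n); cv2.imwrite(f"pics/{n}0.png",c["pixels"]); np.savez(f"{n}0.npz",**c)
    print(n,c["K"].tolist(),c["xyz"],c["attitude"])
print(arm.sense())
E
```

```text
pics
invalid input: not JSON, or not a number
side [[486.1029203479869, 0.0, 256.5200437000798], [0.0, 486.1029203479869, 200.616740309191], [0.0, 0.0, 1.0]] [-541.50791923  476.96753178  737.75314039] [-0.49844572  0.70084451 -0.42379438  0.28419565]
top [[380.7218355641886, 0.0, 249.464148164289], [0.0, 380.7218355641886, 194.6498620937138], [0.0, 0.0, 1.0]] [ 487.91414188   33.98258738 1064.99726124] [ 0.71678311 -0.69590034  0.02998748 -0.03233325]
{'clock': 0.1, 'q': array([-1.48727445e+00,  3.81066408e-01,  1.29807727e+00,  1.88372529e-05,
        1.46360986e+00, -2.15279430e-01]), 'qvel': array([ 0.00163822, -0.00300123, -0.00316365,  0.00118296, -0.00168972,
       -0.00020397]), 'joint_efforts': array([ 1.98454567e-03, -4.38652539e+01, -2.24915206e+01,  7.13905203e-02,
        3.42190638e-02, -7.22468144e-05]), 'eef_pos': array([ 161.91283   , -525.58519469,  404.26914085]), 'orientation': array([ 9.88860450e-01,  1.48844460e-01,  4.75550470e-05, -5.78569727e-04]), 'wrist_force': array([-0.03832674,  0.64268272, -0.64093838]), 'ft_torque': array([ 0.00538991, -0.02859688,  0.01512733]), 'grasp_force': 0.0, 'width': 88.08622550871273}
```

View pics/side0.png

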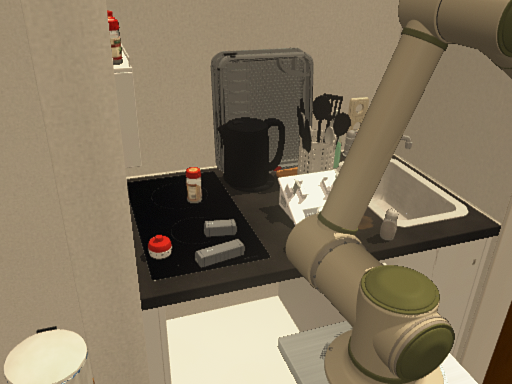

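View pics/top0.png

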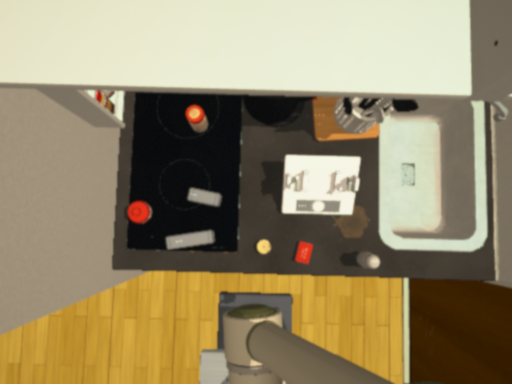

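```bash
cat >h.py <<'E'
import numpy as np,cv2
from scipy.spatial.transform import Rotation as R
def ray(c,uv):
    d=np.linalg.inv(c["K"])@np.array([uv[0],uv[1],1.]); return c["xyz"],R.from_quat(c["attitude"]).as_matrix()@d
def onz(c,uv,z):
    o,d=ray(c,uv); return o+d*(z-o[2])/d[2]
def pix(c,p):
    q=R.from_quat(c["attitude"]).as_matrix().T@(np.asarray(p)-c["xyz"]); q=c["K"]@q; return q[:2]/q[2]
def two(a,ua,b,ub):
    o1,d1=ray(a,ua);o2,d2=ray(b,ub)
    t=np.linalg.lstsq(np.c_[d1,-d2],o2-o1,rcond=None)[0]
    p,q=o1+t[0]*d1,o2+t[1]*d2; return (p+q)/2,np.linalg.norm(p-q)
E
python3 - <<'E'
from h import *
t=dict(np.load("top0.npz"));s=dict(np.load("side0.npz"))
for n,c,box in(("top",t,(160,180,230,260)),("side",s,(185,215,250,275))):
    x0,y0,x1,y1=box; im=c["pixels"][y0:y1,x0:x1].astype(int)
    m=(im.min(2)>70).astype(np.uint8)
    for k in cv2.findContours(m,cv2.RETR_EXTERNAL,cv2.CHAIN_APPROX_NONE)[0]:
        if cv2.contourArea(k)>80:
            r=cv2.minAreaRect(k); b=cv2.boxPoints(r)+[x0,y0]; print(n,cv2.contourArea(k),r[1],np.array(r[0])+[x0,y0])
            if n=="top":
                P=np.array([onz(c,p,39) for p in b]);print(P.mean(0).round(1),P.round(0)[:,:2].tolist())
im=t["pixels"]
# white dock face
hs=im[140:230,270:375].astype(int);m=(hs.min(2)>170).astype(np.uint8)
k=max(cv2.findContours(m,cv2.RETR_EXTERNAL,cv2.CHAIN_APPROX_NONE)[0],key=cv2.contourArea)
b=cv2.boxPoints(cv2.minAreaRect(k))+[270,140];print("dock",b.round(1).tolist())
cv2.imwrite("pics/c1.png",np.vstack([cv2.resize(im[145:225,265:375],None,fx=5,fy=5,interpolation=2)[:, :550],
 cv2.resize(s["pixels"][160:235,265:375],None,fx=5,fy=5,interpolation=2)])[:, :][:780])
a=cv2.resize(im[148:222,275:365],(450,370),interpolation=2);d=cv2.resize(s["pixels"][163:230,272:342],(350,335),interpolation=2)
cv2.imwrite("pics/c1.png",np.hstack([a,cv2.copyMakeBorder(d,0,35,0,0,0)]))
E
```

```text
top 583.5 (13.435028076171875, 48.22468566894531) [189.69999123 239.3999939 ]
[453.6 195.1  39. ] [[460.0, 262.0], [482.0, 135.0], [447.0, 128.0], [425.0, 255.0]]
top 387.5 (32.965911865234375, 13.270176887512207) [204.07317352 196.65853691]
[569.5 161.3  39. ] [[560.0, 208.0], [595.0, 202.0], [579.0, 114.0], [544.0, 120.0]]
side 346.5 (9.480788230895996, 47.347511291503906) [219.63535309 248.46018982]
side 175.0 (7.200560092926025, 30.011093139648438) [219.98342896 223.18508339]
dock [[282.6, 212.0], [284.1, 154.6], [359.2, 156.6], [357.7, 213.9]]
```

View pics/c1.png

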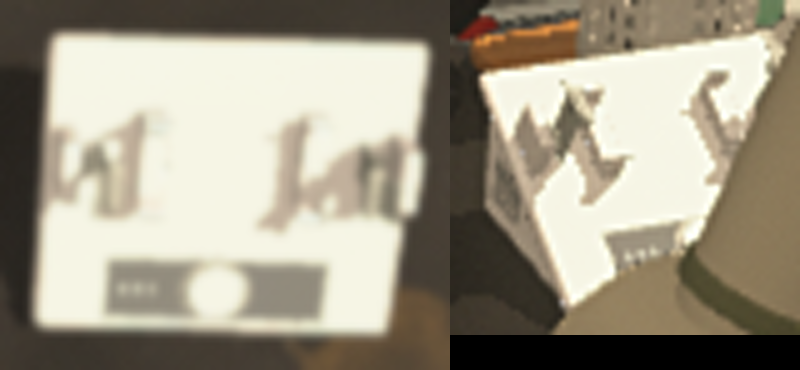

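```bash
python3 - <<'E'
from h import *
t=dict(np.load("top0.npz"));s=dict(np.load("side0.npz"))
f=lambda u,v:(u/5+275-.4,v/5+148-.4)
P={}
for n,p,z in(("TL",(50,35),99),("TR",(430,43),99),("BR",(388,332),15.5),("BL",(35,326),15.5),("key",(217,291),31.5)):
    P[n]=onz(t,f(*p),z);print(n,P[n].round(1))
for a,b in(("TL","TR"),("BL","BR")):
    d=P[a]-P[b];print(np.linalg.norm(d[:2]),np.degrees(np.arctan2(-d[0],d[1])),((P[a]+P[b])/2).round(1))
# side checks: top-left corner of face
q=(272+(482-450)/5-.4,163+75/5-.4);print("side TL ray at 99",onz(s,q,99))
print(two(t,f(50,35),s,q))
q=(272+(565-450)/5-.4,163+303/5-.4);print("side BL",onz(s,q,15.5),two(t,f(35,326),s,q))
# long pack in side, predicted vs seen: silhouette mid
print(pix(s,[453.6,195.1,39]),pix(t,[453.6,195,39]))
m=(s["pixels"][235:272,190:250].astype(int).min(2)>70).astype(np.uint8)
k=max(cv2.findContours(m,cv2.RETR_EXTERNAL,cv2.CHAIN_APPROX_NONE)[0],key=cv2.contourArea);print(cv2.boxPoints(cv2.minAreaRect(k))+[190,235])
E
```

```text
TL [679.2 -48.8  99. ]
TR [ 680.8 -243.9   99. ]
BR [ 535.5 -245.5   15.5]
BL [533.  -51.1  15.5]
key [ 554.3 -148.3   31.5]
195.19031135666103 0.45381240188667404 [ 680.  -146.4   99. ]
194.36721884982774 0.7204627985191975 [ 534.3 -148.3   15.5]
side TL ray at 99 [668.86024868 -48.25711812  99.        ]
(array([679.52439973, -50.88831164,  93.75754249]), np.float64(3.662782306705517))
side BL [535.74936599 -49.43485535  15.5       ] (array([533.53595453, -49.83170116,  16.69532822]), np.float64(2.66242590692274))
[220.46220209 246.48515759] [189.7650429  239.38448627]
[[195.58598328 250.59235668]
 [241.009552   237.23248339]
 [243.68471146 246.32802486]
 [198.26114273 259.68789864]]
```

Top view: long pack near (190,240), short (204,197), dock centred (320,185), with the key at (318,206) and a yaw of about 0.6°. The pack is at (453.6, 195.1), turned by 0.171 rad. I'll move above it now.

```bash
python3 -m jog '[{"x":292,"y":721,"z":-130,"yaw":1.443,"jaw":-1},{"x":292,"y":721,"z":-130,"yaw":1.443,"jaw":-1},{"x":292,"y":721,"z":-130,"yaw":1.443,"jaw":-1},{"x":292,"y":721,"z":-130,"yaw":1.443,"jaw":-1},{"x":292,"y":721,"z":-130,"yaw":1.443,"jaw":-1},{"x":292,"y":721,"z":-130,"yaw":1.443,"jaw":-1},{"x":292,"y":721,"z":-130,"yaw":1.443,"jaw":-1},{"x":292,"y":721,"z":-130,"yaw":1.443,"jaw":-1},{"x":292,"y":721,"z":-130,"yaw":1.443,"jaw":-1},{"x":292,"y":721,"z":-130,"yaw":1.443,"jaw":-1},{"x":292,"y":721,"z":-130,"yaw":1.443,"jaw":-1},{"x":292,"y":721,"z":-130,"yaw":1.443,"jaw":-1},{"x":292,"y":721,"z":-130,"yaw":1.443,"jaw":-1},{"x":292,"y":721,"z":-130,"yaw":1.443,"jaw":-1},{"x":292,"y":721,"z":-130,"yaw":1.443,"jaw":-1},{"x":292,"y":721,"z":-130,"yaw":1.443,"jaw":-1},{"x":292,"y":721,"z":-130,"yaw":1.443,"jaw":-1},{"x":292,"y":721,"z":-130,"yaw":1.443,"jaw":-1},{"x":292,"y":721,"z":-130,"yaw":1.443,"jaw":-1},{"x":292,"y":721,"z":-130,"yaw":1.443,"jaw":-1}]' 15; python3 - <<'E'
from h import *
from plant import arm
s=arm.read_camera("side");cv2.imwrite("pics/s1.png",cv2.resize(s["pixels"][150:300,120:360],(800,500)))
t=arm.read_camera("top");np.savez("top1.npz",**t)
E
```

```text
clock: 1.77
eef_pos: [455.0, 200.0, 273.4]
orientation: [0.642, 0.766, 0.0, -0.0]
wrist_force: [-1.5, -1.2, 0.0]
width: 88.3
grasp_force: 0.0
```

View pics/s1.png

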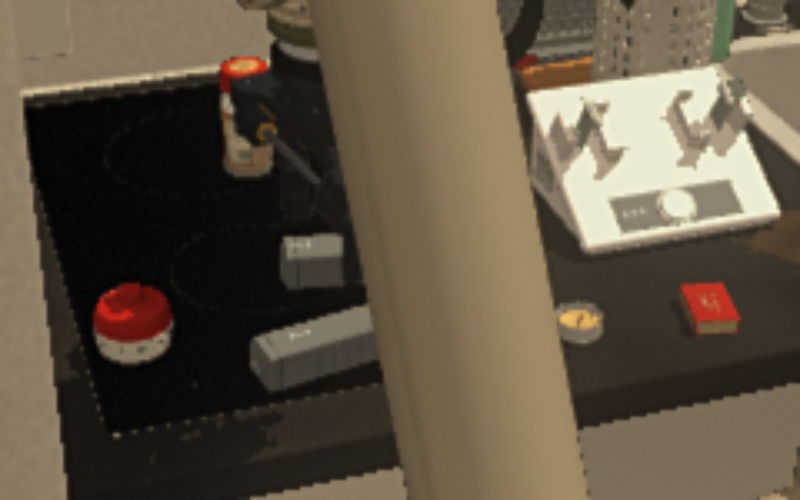

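Dock is unobstructed in this view: key at crop (678,206), face corners at (527,95), (720,68), (780,213) and (585,250). The pack hasn't moved. I'll descend and grip.

```bash
python3 - <<'E'
from h import *
t=dict(np.load("top0.npz"));s=dict(np.load("side0.npz"))
f=lambda u,v:(u/5+275-.4,v/5+148-.4); g=lambda u,v:(120+u*.3-.35,150+v*.3-.35)
for n,a,b,z in(("TL",(50,35),(527,95),99),("TR",(430,43),(720,68),99),("BR",(388,332),(780,213),15.5),("BL",(35,326),(585,250),15.5),("key",(217,291),(678,206),31.5)):
    print(n,two(t,f(*a),s,g(*b)),onz(s,g(*b),z).round(1))
E
python3 -m jog '[{"z":-40,"jaw":-1},{"z":-80,"jaw":-1},{"z":-101,"jaw":-1},{"z":-101,"jaw":-1},{"z":-101,"jaw":-1},{"z":-101,"jaw":1},{"z":-101,"jaw":1},{"z":-101,"jaw":1},{"z":-101,"jaw":1},{"z":-101,"jaw":1},{"z":-101,"jaw":1}]' 25
```

```text
TL (array([680.07790218, -50.76098583,  91.64357449]), np.float64(2.989594837986076)) [665.6 -46.1  99. ]
TR (array([ 681.47507579, -248.4750694 ,   90.73960639]), np.float64(4.6267553694018115)) [ 665.6 -241.7   99. ]
BR (array([ 536.24770845, -244.76690016,   13.03395968]), np.float64(2.9917306669601023)) [ 532.8 -240.7   15.5]
BL (array([533.42824606, -50.96957102,  11.69121721]), np.float64(1.0649510421160309)) [528.  -47.7  15.5]
key (array([ 554.66235046, -148.99516385,   26.66998236]), np.float64(0.28042186671563246)) [ 547.2 -144.6   31.5]invalid input
```

```bash
python3 -m jog '[{"x":0,"y":0,"z":-40,"yaw":0,"jaw":-1},{"x":0,"y":0,"z":-80,"yaw":0,"jaw":-1},{"x":0,"y":0,"z":-101,"yaw":0,"jaw":-1},{"x":0,"y":0,"z":-101,"yaw":0,"jaw":-1},{"x":0,"y":0,"z":-101,"yaw":0,"jaw":-1},{"x":0,"y":0,"z":-101,"yaw":0,"jaw":1},{"x":0,"y":0,"z":-101,"yaw":0,"jaw":1},{"x":0,"y":0,"z":-101,"yaw":0,"jaw":1},{"x":0,"y":0,"z":-101,"yaw":0,"jaw":1},{"x":0,"y":0,"z":-101,"yaw":0,"jaw":1},{"x":0,"y":0,"z":-101,"yaw":0,"jaw":1}]' 25
```

```text
clock: 2.78
eef_pos: [453.9, 195.4, 173.8]
orientation: [0.644, 0.765, 0.0, 0.0]
wrist_force: [-0.4, -0.4, 0.0]
width: 50.3
grasp_force: 0.0
```

```bash
python3 -m jog '[{"x":0,"y":0,"z":0,"yaw":0,"jaw":1},{"x":0,"y":0,"z":0,"yaw":0,"jaw":1},{"x":0,"y":0,"z":0,"yaw":0,"jaw":1},{"x":0,"y":0,"z":0,"yaw":0,"jaw":1},{"x":0,"y":0,"z":0,"yaw":0,"jaw":1},{"x":0,"y":0,"z":40,"yaw":0,"jaw":1},{"x":0,"y":0,"z":80,"yaw":0,"jaw":1},{"x":0,"y":0,"z":110,"yaw":0,"jaw":1},{"x":0,"y":0,"z":110,"yaw":0,"jaw":1},{"x":0,"y":0,"z":110,"yaw":0,"jaw":1}]' 25; python3 - <<'E'
from h import *
from plant import arm
t=arm.read_camera("top");s=arm.read_camera("side")
cv2.imwrite("pics/s2.png",np.hstack([cv2.resize(s["pixels"][150:300,120:280],(480,450)),cv2.resize(t["pixels"][170:270,160:231],(320,450))]))
E
```

```text
clock: 3.62
eef_pos: [453.8, 195.4, 284.5]
orientation: [0.644, 0.765, 0.001, 0.001]
wrist_force: [-0.3, -0.7, -2.4]
width: 33.6
grasp_force: 25.0
```

View pics/s2.png

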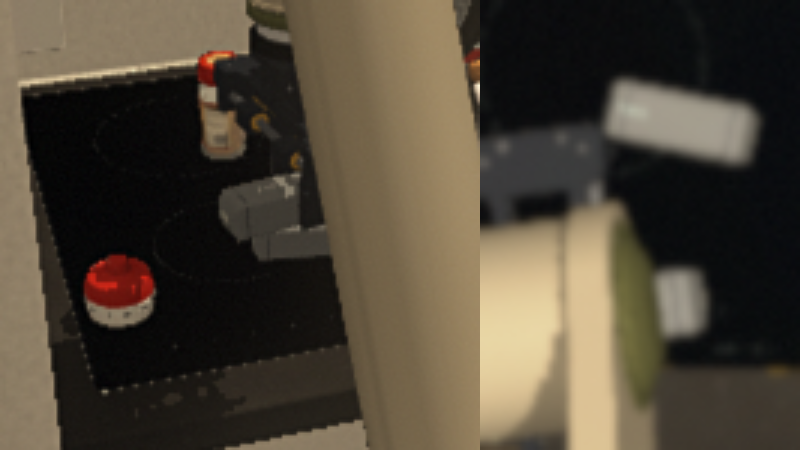

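The pack is held level, and its free end shows at top crop (708,300). Next I'll carry it above the dock.

```bash
python3 - <<'E'
from h import *
t=dict(np.load("top0.npz"));print(onz(t,(210.6,236.7),136))
E
python3 -m jog '[{"x":126,"y":-342,"z":14,"yaw":-0.164,"jaw":1},{"x":126,"y":-342,"z":14,"yaw":-0.164,"jaw":1},{"x":126,"y":-342,"z":14,"yaw":-0.164,"jaw":1},{"x":126,"y":-342,"z":14,"yaw":-0.164,"jaw":1},{"x":126,"y":-342,"z":14,"yaw":-0.164,"jaw":1},{"x":126,"y":-342,"z":14,"yaw":-0.164,"jaw":1},{"x":126,"y":-342,"z":14,"yaw":-0.164,"jaw":1},{"x":126,"y":-342,"z":14,"yaw":-0.164,"jaw":1},{"x":126,"y":-342,"z":14,"yaw":-0.164,"jaw":1},{"x":126,"y":-342,"z":14,"yaw":-0.164,"jaw":1},{"x":126,"y":-342,"z":14,"yaw":-0.164,"jaw":1},{"x":126,"y":-342,"z":14,"yaw":-0.164,"jaw":1},{"x":126,"y":-342,"z":14,"yaw":-0.164,"jaw":1}]' 25; python3 - <<'E'
from h import *
from plant import arm
t=arm.read_camera("top");s=arm.read_camera("side");np.savez("top2.npz",**t)
cv2.imwrite("pics/s3.png",np.hstack([cv2.resize(s["pixels"][140:240,260:360],(400,400)),cv2.resize(t["pixels"][140:240,270:370],(400,400))]))
E
```

```text
[464.81268913 129.51025938 136.        ]
clock: 4.8
eef_pos: [579.7, -145.5, 296.7]
orientation: [0.704, 0.71, -0.0, -0.001]
wrist_force: [0.8, 0.5, -1.7]
width: 34.2
grasp_force: 25.0
```

View pics/s3.png

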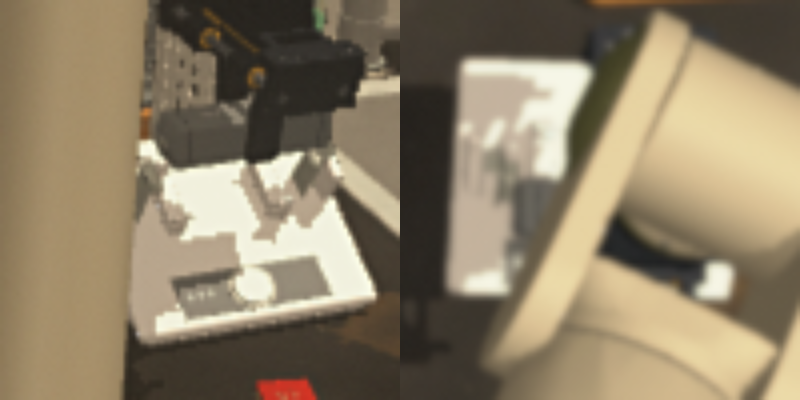

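Pack hovers over the clips, level and roughly aligned: side crop shows it at (160–330,130) above clips at (150,165) and (320,170). I'll ease it down square to the slope.

```bash
python3 -m jog '[{"x":5,"y":0,"z":-8.7,"yaw":0,"jaw":1},{"x":10,"y":0,"z":-17.3,"yaw":0,"jaw":1},{"x":10,"y":0,"z":-17.3,"yaw":0,"jaw":1},{"x":10,"y":0,"z":-17.3,"yaw":0,"jaw":1}]' 25;  python3 -m jog '[{"x":1.5,"y":0,"z":-2.6,"yaw":0,"jaw":1},{"x":1.5,"y":0,"z":-2.6,"yaw":0,"jaw":1},{"x":1.5,"y":0,"z":-2.6,"yaw":0,"jaw":1}]' 25
```

```text
clock: 5.23
eef_pos: [590.1, -146.4, 279.5]
orientation: [0.705, 0.71, -0.0, -0.001]
wrist_force: [0.0, 0.1, -2.3]
width: 34.0
grasp_force: 24.9
clock: 5.48
eef_pos: [591.7, -146.7, 278.3]
orientation: [0.705, 0.709, 0.0, 0.001]
wrist_force: [1.7, -2.0, 0.4]
width: 33.7
grasp_force: 24.9
```

First contact is at about 67 mm above the face, as expected. The tool can't tilt, so I'll loosen the fingers a little. The pack should settle onto both clips parallel to the slope, still caged by the fingers. Then I'll re-grip it on opposite edges.

```bash
python3 -m jog '[{"x":0,"y":0,"z":0,"yaw":0,"jaw":-0.08},{"x":0,"y":0,"z":0,"yaw":0,"jaw":-0.08},{"x":2,"y":0,"z":0,"yaw":0,"jaw":-0.08},{"x":3,"y":0,"z":0,"yaw":0,"jaw":-0.08},{"x":3,"y":0,"z":0,"yaw":0,"jaw":-0.08},{"x":3,"y":0,"z":0,"yaw":0,"jaw":-0.08},{"x":3,"y":0,"z":0,"yaw":0,"jaw":-0.08}]' 25; python3 - <<'E'
from h import *
from plant import arm
s=arm.read_camera("side")
cv2.imwrite("pics/s4.png",cv2.resize(s["pixels"][150:240,280:370],(600,600),interpolation=2))
E
```

```text
clock: 6.07
eef_pos: [594.4, -146.6, 277.9]
orientation: [0.705, 0.71, -0.0, 0.0]
wrist_force: [-1.3, -1.3, 0.9]
width: 47.6
grasp_force: 0.7
```

View pics/s4.png

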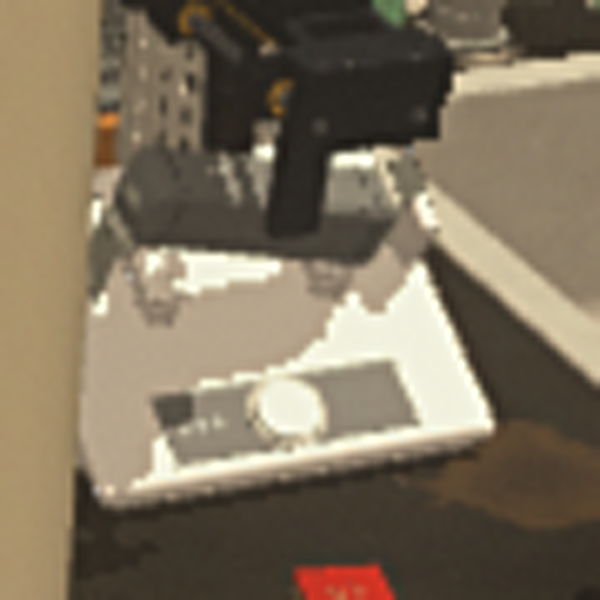

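The pack has tilted onto the clips, with its top face now visible at (270,170) and the lower finger holding it. I'll re-grip and check the opening; about 43 mm would mean a 30° tilt.

```bash
python3 -m jog '[{"x":0,"y":0,"z":0,"yaw":0,"jaw":0.02},{"x":0,"y":0,"z":0,"yaw":0,"jaw":0.05},{"x":0,"y":0,"z":0,"yaw":0,"jaw":0.1},{"x":0,"y":0,"z":0,"yaw":0,"jaw":0.1},{"x":0,"y":0,"z":0,"yaw":0,"jaw":0.1}]' 15
```

```text
clock: 6.53
eef_pos: [594.5, -146.5, 277.8]
orientation: [0.705, 0.71, 0.0, 0.0]
wrist_force: [-1.0, -0.0, -0.1]
width: 39.8
grasp_force: 0.2
```

```bash
python3 -m jog '[{"x":0,"y":0,"z":0,"yaw":0,"jaw":0.13},{"x":0,"y":0,"z":0,"yaw":0,"jaw":0.13}]' 8; python3 - <<'E'
from h import *
from plant import arm
s=arm.read_camera("side");t=arm.read_camera("top")
cv2.imwrite("pics/s5.png",np.hstack([cv2.resize(s["pixels"][155:215,285:357],(500,420),interpolation=2),cv2.resize(t["pixels"][150:210,275:318],(300,420),interpolation=2)]))
E
```

```text
clock: 6.7
eef_pos: [594.4, -146.6, 277.8]
orientation: [0.705, 0.71, 0.0, -0.0]
wrist_force: [-1.6, -0.5, 0.3]
width: 38.1
grasp_force: 0.4
```

View pics/s5.png

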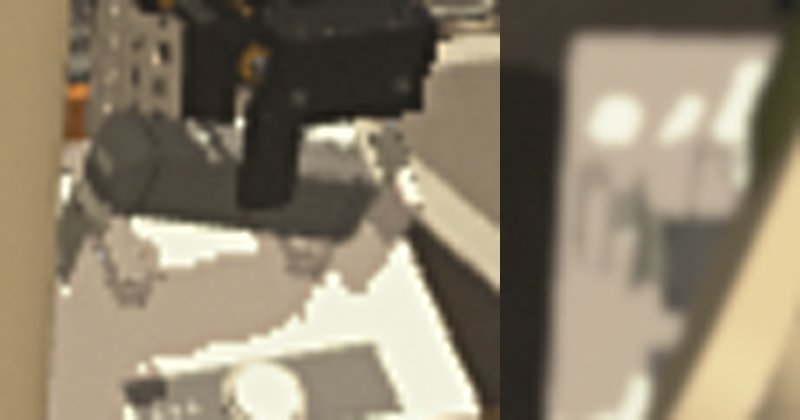

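```bash
python3 - <<'E'
from h import *
s=dict(np.load("side0.npz"));t=dict(np.load("top0.npz"))
g=lambda u,v:(285+u/6.94-.4,155+v/7-.4)
def ony(uv,y):
    o,d=ray(s,uv);p=o+d*(y-o[1])/d[1];return p.round(1)
def onx(uv,x):
    o,d=ray(s,uv);p=o+d*(x-o[0])/d[0];return p.round(1)
print("left end centre",onx(g(125,160),595)); print("left bottom near edge",onx(g(150,212),590))
print("right end low corner",onx(g(345,240),590),"right end mid",onx(g(370,215),595))
# predicted pixels in crop for aligned pack centre at h=60 and for clip lips
def crop(p):
    q=pix(s,p);return ((q-[285,155]+.4)*[6.94,7]).round(0)
O=np.array([625.3,-147.4,68]);c30,s30=3**.5/2,.5
W=lambda x,y,z:O+[x*c30-z*s30-y*.011,y,x*s30+z*c30]
for n,p in dict(Lend=(0,65,60),Rend=(0,-65,60),LbotD=(-17,60,43),RbotD=(-17,-60,43),LtopD=(-17,60,77),RtopD=(-17,-60,77),LclipLipD=(-14,66,60),LclipLipU=(14,66,60),RclipLipD=(-14,-66,60),key=(-79,0,3.5)).items(): print(n,crop(W(*p)))
E
```

```text
left end centre [595.  -93.4 127.4]
left bottom near edge [ 590.  -104.4  104.1]
right end low corner [ 590.  -199.3   76.5] right end mid [ 595.  -213.3   83.9]
Lend [100. 180.]
Rend [376. 138.]
LbotD [113. 235.]
RbotD [367. 195.]
LtopD [136. 189.]
RtopD [393. 150.]
LclipLipD [109. 208.]
LclipLipU [ 87. 153.]
RclipLipD [390. 165.]
key [264. 388.]
```

The pack has settled at 30° to the horizontal. It has also rolled: its right end is down near the right saddle (crop (370,215), about 30 mm low), while the left end sits on the left clip. The fingertips are now too high on it. I'll loosen slightly, lower the fingers around the middle and re-grip.

```bash
python3 -m jog '[{"x":1,"y":0,"z":0,"yaw":0,"jaw":-0.1},{"x":2,"y":0,"z":0,"yaw":0,"jaw":-0.1},{"x":3,"y":0,"z":-6,"yaw":0,"jaw":-0.1},{"x":3,"y":0,"z":-13,"yaw":0,"jaw":-0.1},{"x":3,"y":0,"z":-13,"yaw":0,"jaw":-0.1}]' 8; python3 -m jog '[{"x":0,"y":0,"z":0,"yaw":0,"jaw":0.2},{"x":0,"y":0,"z":0,"yaw":0,"jaw":0.2},{"x":0,"y":0,"z":0,"yaw":0,"jaw":0.2},{"x":0,"y":0,"z":0,"yaw":0,"jaw":0.2}]' 8
```

```text
clock: 7.22
eef_pos: [597.2, -146.5, 263.0]
orientation: [0.705, 0.71, -0.001, -0.001]
wrist_force: [-0.4, -0.7, -0.7]
width: 48.5
grasp_force: 0.1
clock: 7.55
eef_pos: [597.4, -146.6, 265.1]
orientation: [0.705, 0.71, 0.0, 0.0]
wrist_force: [-1.7, 0.7, 0.1]
width: 36.0
grasp_force: 7.5
```

```bash
python3 - <<'E'
from h import *
from plant import arm
s=arm.read_camera("side");np.savez("side3.npz",**s)
im=cv2.convertScaleAbs(s["pixels"][152:222,275:359],alpha=1.5,beta=20)
cv2.imwrite("pics/s6.png",cv2.resize(im,(714,595),interpolation=2))
E
```

```text
(no output)
```

View pics/s6.png

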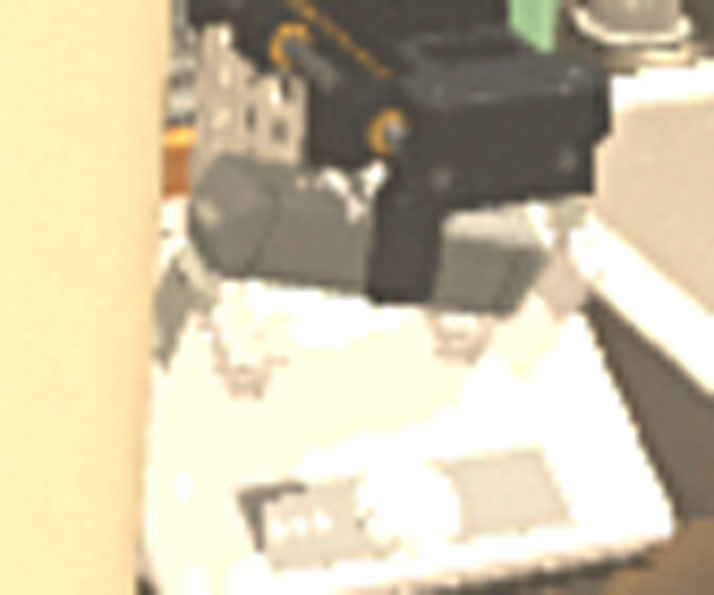

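The pack is still in the gripper. Its left end is up at (230,215) and its right end sits low inside the right clip at (540,260), so this settling didn't work. I'll check the space behind the dock's top edge. I could lay the pack flat on the slope there with the far finger hanging behind the ridge, then take a firm tilted grip.

```bash
python3 - <<'E'
from h import *
t=dict(np.load("top0.npz"));s=dict(np.load("side0.npz"))
for n,p in dict(board_front=(320,139),board_front_r=(370,137),holder_front=(350,131),holder_top_l=(336,105),black_tip=(405,105),kettle=(275,122),wood=(320,97)).items():
    print(n,*[onz(t,p,z).round(0)[:2] for z in(10,60,150,250)])
for n,p in dict(holder_base=(318,172),holder_topl=(301,143),utens=(322,105)).items():
    print("side",n,*[onz(s,p,z).round(0)[:2] for z in(10,150,250)])
O=np.array([625.3,-147.4,68])
for p in([658,-147,162],[751,-110,162],[751,-185,162],[680,-147,99]): print(p,pix(t,p).round(0),pix(s,p).round(0))
E
python3 -m jog '[{"x":0,"y":0,"z":0,"yaw":0,"jaw":1},{"x":-0.5,"y":2,"z":1,"yaw":0,"jaw":1},{"x":-1,"y":4,"z":3,"yaw":0,"jaw":1},{"x":-2,"y":5,"z":6,"yaw":0,"jaw":1},{"x":-4,"y":5,"z":9,"yaw":0,"jaw":1}]' 25
```

```text
board_front [ 744. -155.] [ 732. -146.] [ 710. -130.] [ 686. -112.]
board_front_r [ 754. -296.] [ 742. -280.] [ 719. -252.] [ 694. -221.]
holder_front [ 770. -239.] [ 756. -226.] [ 732. -203.] [ 706. -177.]
holder_top_l [ 844. -199.] [ 827. -188.] [ 797. -168.] [ 763. -146.]
black_tip [ 849. -395.] [ 832. -375.] [ 802. -338.] [ 767. -297.]
kettle [789. -27.] [775. -24.] [749. -19.] [721. -13.]
wood [ 866. -153.] [ 848. -145.] [ 816. -129.] [ 780. -111.]
side holder_base [ 838. -274.] [ 572. -129.] [383. -26.]
side holder_topl [1105. -330.] [ 788. -175.] [562. -64.]
side utens [1533. -640.] [1134. -425.] [ 849. -271.]
[658, -147, 162] [328. 159.] [311. 156.]
[751, -110, 162] [313. 121.] [287. 146.]
[751, -185, 162] [344. 122.] [309. 143.]
[680, -147, 99] [323. 155.] [306. 172.]
clock: 8.02
eef_pos: [593.4, -141.2, 273.9]
orientation: [0.704, 0.71, -0.0, -0.0]
wrist_force: [-0.7, 0.9, -3.3]
width: 35.6
grasp_force: 23.5
```

```bash
python3 -m jog '[{"x":-3,"y":0,"z":20,"yaw":0,"jaw":1},{"x":-3,"y":0,"z":45,"yaw":0,"jaw":1},{"x":0,"y":-3,"z":65,"yaw":0,"jaw":1},{"x":30,"y":-5.5,"z":65,"yaw":0,"jaw":1},{"x":65,"y":-5.5,"z":65,"yaw":0,"jaw":1},{"x":65,"y":-5.5,"z":65,"yaw":0,"jaw":1},{"x":65,"y":-5.5,"z":65,"yaw":0,"jaw":1}]' 25;python3 - <<'E'
from h import *
from plant import arm
s=arm.read_camera("side");np.savez("side4.npz",**s)
im=s["pixels"][110:190,285:360]; g=cv2.cvtColor(im,cv2.COLOR_BGR2GRAY)
for r in g[::3,::3]: print(' '.join('%3d'%v for v in r))
E
```

```text
clock: 8.6
eef_pos: [659.1, -147.0, 338.0]
orientation: [0.704, 0.71, -0.0, -0.0]
wrist_force: [0.5, -0.5, -2.7]
width: 35.3
grasp_force: 23.5
149 146 139  48  57  49  50  34  33  35  34  35  33  33  33  22 136 203  32 129 128 118 116 113 128
149 146 139  35  40  42  36  34  35  35  34  34  33  32  29  40  40 112  28  25  69 114 116 113 127
150 145 139  31  36  35  39  35  35  33  34  33  35  33  28  28  27  29  31  31  29  35 116 111 109
149 146 138  42  35  44  34  34  34  35  34  36  34  35  31  24  47  28  31  30  31  29 114 118 111
148 145 135  36  38  35  69  38  35  34  34  34  33  34  32  90  92  29  31  30  32  31 106 110 123
148 144 135  73  36  68  80  35  51  34  49  35  36  33  33  68  41  30  32  31  33  29  95 126 127
149 144 134  79  41  61  54  51  34  66  46  51  48  48  48  47  48  51  34  33  33  43 106 129 130
149 145 134  79  91  30  33  37  38  35  34  38  39  37  33  34  35  34  34  32  26 124 156 140 117
148 145 133  88  87  30  33  38  34  79  39  36  37  37  36  36  36  37  31  37 136  93 106 112 111
149 144 132  84  81 112  32  39  37  70  36  38  37  37  
[... 1042 characters left out ...]

150 143  95  80  92 161  97 118 119 127 121 118 123 124 153 193 243 172 129 126 130 131 128 127 126
150 142  88  83  94 107 115 123 144 243 239 241 239 238 237 237 238 201 174 126 128 128 128 127 128
150 142 161 162 169 166 165 165 165 241 236 236 237 245 241 237 239 123 123 113 128 131 127 127 128
150 143 166 109 166 165 167 165 165 241 236 236 241 126 217 237 243  84 207 175 194 126 128 130 130
150 142 164 164 130 132 164 162 161 234 236 238 164 211 238 237 163  95  98 155 207 199 129 127 128
150 141 165  99 111 199 236 241 239 236 236 193 164 123 243 243 127  94 127 125 154 194 196 147 127
149 140 154  94 110 231 237 237 236 236 236 237 180 147 167 173 168 136 144 121  57 172 197 193 161
```

```bash
python3 -m jog '[{"x":1,"y":0,"z":-20,"yaw":0,"jaw":1},{"x":1,"y":0,"z":-38,"yaw":0,"jaw":1},{"x":1,"y":0,"z":-38,"yaw":0,"jaw":1},{"x":1,"y":0,"z":-38,"yaw":0,"jaw":1}]' 7; for z in 1; do python3 -m jog '[{"x":0,"y":0,"z":-5,"yaw":0,"jaw":1},{"x":0,"y":0,"z":-9,"yaw":0,"jaw":1},{"x":0,"y":0,"z":-9,"yaw":0,"jaw":1}]' 7; python3 -m jog '[{"x":0,"y":0,"z":-4,"yaw":0,"jaw":1},{"x":0,"y":0,"z":-8,"yaw":0,"jaw":1},{"x":0,"y":0,"z":-8,"yaw":0,"jaw":1}]' 7; done
```

```text
clock: 8.98
eef_pos: [658.7, -147.2, 300.8]
orientation: [0.705, 0.709, -0.0, -0.001]
wrist_force: [0.0, 0.0, -1.3]
width: 34.5
grasp_force: 6.9
clock: 9.23
eef_pos: [659.2, -147.1, 291.8]
orientation: [0.705, 0.71, -0.0, -0.0]
wrist_force: [-0.2, 0.2, -2.1]
width: 33.7
grasp_force: 6.9
clock: 9.48
eef_pos: [659.3, -147.1, 283.1]
orientation: [0.705, 0.71, -0.0, -0.0]
wrist_force: [0.1, -0.6, -2.1]
width: 34.1
grasp_force: 7.0
```

```bash
python3 -m jog '[{"x":0,"y":0,"z":-3,"yaw":0,"jaw":1},{"x":0,"y":0,"z":-5,"yaw":0,"jaw":1},{"x":0,"y":0,"z":-5,"yaw":0,"jaw":1}]' 7;python3 -m jog '[{"x":0,"y":0,"z":-2,"yaw":0,"jaw":1},{"x":0,"y":0,"z":-4,"yaw":0,"jaw":1},{"x":0,"y":0,"z":-4,"yaw":0,"jaw":1}]' 7; python3 -m jog '[{"x":0,"y":0,"z":-2,"yaw":0,"jaw":1},{"x":0,"y":0,"z":-3,"yaw":0,"jaw":1},{"x":0,"y":0,"z":-3,"yaw":0,"jaw":1}]' 7
```

```text
clock: 9.73
eef_pos: [659.4, -147.0, 278.5]
orientation: [0.705, 0.71, 0.0, -0.0]
wrist_force: [0.6, 1.1, -1.0]
width: 34.3
grasp_force: 7.0
clock: 9.98
eef_pos: [659.4, -147.1, 274.5]
orientation: [0.705, 0.71, -0.0, -0.0]
wrist_force: [0.1, 0.4, 0.0]
width: 34.1
grasp_force: 7.0
clock: 10.23
eef_pos: [659.4, -147.2, 271.5]
orientation: [0.705, 0.71, -0.0, -0.0]
wrist_force: [0.0, 1.1, -0.9]
width: 33.8
grasp_force: 7.0
```

```bash
python3 -m jog '[{"x":0,"y":0,"z":-1.5,"yaw":0,"jaw":1},{"x":0,"y":0,"z":-3,"yaw":0,"jaw":1},{"x":0,"y":0,"z":-3,"yaw":0,"jaw":1}]' 7; python3 -m jog '[{"x":0,"y":0,"z":-1,"yaw":0,"jaw":1},{"x":0,"y":0,"z":-2,"yaw":0,"jaw":1},{"x":0,"y":0,"z":-2,"yaw":0,"jaw":1}]' 7; python3 - <<'E'
from h import *
from plant import arm
s=arm.read_camera("side");np.savez("side5.npz",**s)
O=np.array([625.3,-147.4,68])
W=lambda x,y,z:O+[x*.866-z*.5-y*.011,y,x*.5+z*.866]
for k in(65,-65):
  print(k,pix(s,[659.4,-147+k,113]).round(1), pix(s,[659.4-17,-147+k*.92,96]).round(1),pix(s,[659.4-17,-147+k*.92,130]).round(1))
g=cv2.cvtColor(s["pixels"][140:190,288:350],cv2.COLOR_BGR2GRAY)
for i,r in enumerate(g[::2,::2]): print(140+2*i,' '.join('%3d'%v for v in r))
E
```

```text
clock: 10.48
eef_pos: [659.2, -147.1, 269.3]
orientation: [0.705, 0.71, -0.0, -0.0]
wrist_force: [-3.6, 1.9, 3.3]
width: 34.0
grasp_force: 7.0
clock: 10.73
eef_pos: [658.9, -147.1, 267.6]
orientation: [0.705, 0.71, -0.0, -0.0]
wrist_force: [-6.7, 2.1, 7.4]
width: 34.9
grasp_force: 6.9
65 [289.8 173.3] [293.3 180.5] [294.  170.2]
-65 [328.5 167.9] [329.  175.4] [330.1 165.3]
140 146 139  40  38  38  39  36  39  35  36  37  37  36  37  36  35  36  35  53 119 115 103 101 170  78 118 120 130 128  80  86
142 147 139  52  62  41  43  56  35  38  37  39  36  38  36  37  37  35  35  49 123 122 108 102 125  37 115 122 130 134  82  89
144 146 139  40  41  41  38  47  64  36  37  35  39  38  37  37  38  37  37  43 126 117 102 110 106  47 108 118 126 115 106  92
146 145 138  36  36  38  37  62  48  55  39  35  36  37  37  38  39  36  45  49 116 117 126 130 110  87 107 120 133 104  84  92
148 145 137  81  40  35  71  64  71  37  48  42  35  47  48  39  38  39  35  36  48 103 136 129 100 102 102 120 132  89  83  91
150 145 136  73  77  43  46  66  63  49  37  45  47  37  50  46  47  50  51  51  51
[... 1776 characters left out ...]
 168 165 131 122 240 237 237 248 111 188 108 116 192 133 127
180 141 155 111 134 149 135 166 165 168 168 167 169 167 166 166 164 166 131 168 238 238 237 241 198  85 144 111 219 160 195 146
182 141 154 168 167 128 117 133 152 166 165 165 163 162 162 160 170 164 123 211 240 231 237 246  92  92  91 124 155 244 199 199
184 142 142 169 104  78 127 162 163 165 165 162 238 238 238 237 242 175 161 130 242 238 240 184  88  92 104 127 123 161 196 196
186 140 145 166  95  93 107 132 166 164 165 171 241 237 237 237 234 177 163 119 244 190 243 164 100  96 123 125 125  89 171 199
188 140 165 132  92  94 113 162 167 137 161 166 237 237 237 237 237 241 160 146 138 165 172 169 160 136 169 123 120  52  62 173
```

Pack is level now, touching the face near the ridge: its front bottom edge runs from about (293,179) to (326,175), as predicted. I'll loosen so it lies flush on the slope, lower the tips behind the ridge and grip across opposite edges.

```bash
python3 -m jog '[{"x":0,"y":0,"z":0,"yaw":0,"jaw":-0.13},{"x":1,"y":0,"z":0,"yaw":0,"jaw":-0.13},{"x":1,"y":0,"z":0,"yaw":0,"jaw":-0.13},{"x":1,"y":0,"z":0,"yaw":0,"jaw":-0.13},{"x":1,"y":0,"z":-3,"yaw":0,"jaw":-0.13},{"x":1,"y":0,"z":-3,"yaw":0,"jaw":-0.13}]' 15; python3 -m jog '[{"x":0,"y":0,"z":0,"yaw":0,"jaw":0.2},{"x":0,"y":0,"z":0,"yaw":0,"jaw":0.2},{"x":0,"y":0,"z":0,"yaw":0,"jaw":0.2}]' 15
```

```text
clock: 11.28
eef_pos: [660.1, -147.2, 263.1]
orientation: [0.705, 0.71, -0.001, -0.001]
wrist_force: [-3.2, -0.8, 0.7]
width: 49.6
grasp_force: 1.8
clock: 11.53
eef_pos: [659.9, -147.2, 263.8]
orientation: [0.705, 0.71, -0.001, -0.001]
wrist_force: [-6.4, -0.1, 3.1]
width: 41.8
grasp_force: 14.2
```

```bash
python3 -m jog '[{"x":-0.5,"y":0,"z":1,"yaw":0,"jaw":0.3},{"x":-1.5,"y":0,"z":3,"yaw":0,"jaw":0.3},{"x":-1.5,"y":0,"z":3,"yaw":0,"jaw":0.3}]' 30;  python3 -m jog '[{"x":-5,"y":0,"z":9,"yaw":0,"jaw":0.3},{"x":-10,"y":0,"z":30,"yaw":0,"jaw":0.3},{"x":-10,"y":0,"z":30,"yaw":0,"jaw":0.3},{"x":-10,"y":0,"z":30,"yaw":0,"jaw":0.3}]' 30; python3 - <<'E'
from h import *
from plant import arm
s=arm.read_camera("side");np.savez("side6.npz",**s);t=arm.read_camera("top");np.savez("top6.npz",**t)
g=cv2.cvtColor(s["pixels"][134:184,288:340],cv2.COLOR_BGR2GRAY)
for i,r in enumerate(g[::2,::2]): print(134+2*i,' '.join('%3d'%v for v in r))
E
```

```text
clock: 11.78
eef_pos: [659.0, -147.1, 267.0]
orientation: [0.705, 0.71, 0.0, 0.0]
wrist_force: [-0.0, 0.3, -1.5]
width: 41.6
grasp_force: 28.9
clock: 12.12
eef_pos: [648.8, -147.1, 298.0]
orientation: [0.705, 0.71, 0.001, 0.001]
wrist_force: [-0.0, 0.4, -3.2]
width: 41.1
grasp_force: 28.9
134 144 141 138  51  49  38  41  76  37  35  37  35  37  34  36  36  33  35  35  35 104  95  91 153  36  31
136 145 141 109  32  36  39  36  42  77  38  34  36  35  36  37  37  36  34  35  33 111 101  93 129  74  32
138 146 142  98  73  39  36  52  81  58  42  46  35  37  37  36  42  44  45  43  41  66 105 104 109 119  46
140 146 142  94  88  43  34  88  64  68  35  41  52  34  38  50  37  36  35  37  37  39  52  66  86  69 119
142 145 142  90  71  94  45  40  51  58  58  38  37  62  34  55  51  49  51  50  51  49  49  52  48  48  89
144 145 143  66  80  71  80 111  65  36  54  41  39  41  39  49  52  54  47  60  49  49  53  52  43  42  36
146 145 141  81  80  78  75 109  65  35  40  37  40  39  41  36  41  41  39  43  39  38  38  37  36  38  37
148 145 142  83  74  90  76 111 113  36  39  38  37  5
[... 1189 characters left out ...]
  45  53  71 123 119 123 136 186 194 240 209 173 131
172 145 136  71  69  68  94 104 109 114 107  89 119 142 188 193 243 241 240 241 241 239 238 238 240 190 164
174 145 134  79  80  84 106 125 146 247 245 245 245 245 182 188 240 237 237 237 237 237 237 237 242 179 110
176 144 136 165 164 166 168 167 165 185 162 163 162 163 162 161 240 237 239 244 247 240 237 237 243 123 193
178 144 132 168 162 167 166 165 164 164 165 166 165 166 165 162 242 239 243 129 121 239 237 238 248 110 188
180 143 133 168 156 157 141 170 161 166 165 166 165 165 166 166 171 245 141 169 237 238 237 240 199  86 147
182 145 131 168 165 157 117 133 151 167 166 165 166 165 166 164 160 183 121 211 240 231 238 246  92  94  91
```

Lifted, the pack keeps its tilt: top face (about 82) shows above the front face (about 67), and the load is steady. Before inserting I'll check tilt and centring with one close view.

```bash
python3 - <<'E'
from h import *
s=dict(np.load("side6.npz"));t=dict(np.load("top6.npz"))
print(pix(t,[648.8,-82,139]),pix(t,[648.8-8,-87,155]),pix(t,[660,-87,140]))
a=cv2.convertScaleAbs(s["pixels"][130:190,285:345],alpha=1.4,beta=20);b=cv2.convertScaleAbs(t["pixels"][140:200,275:325],alpha=1.6,beta=20)
cv2.imwrite("pics/s7.png",np.hstack([cv2.resize(a,(430,430),interpolation=2),cv2.resize(b,(358,430),interpolation=2)]))
E
```

```text
[299.31691083 164.05577336] [302.17870555 166.2769659 ] [301.48585917 159.54249521]
```

View pics/s7.png

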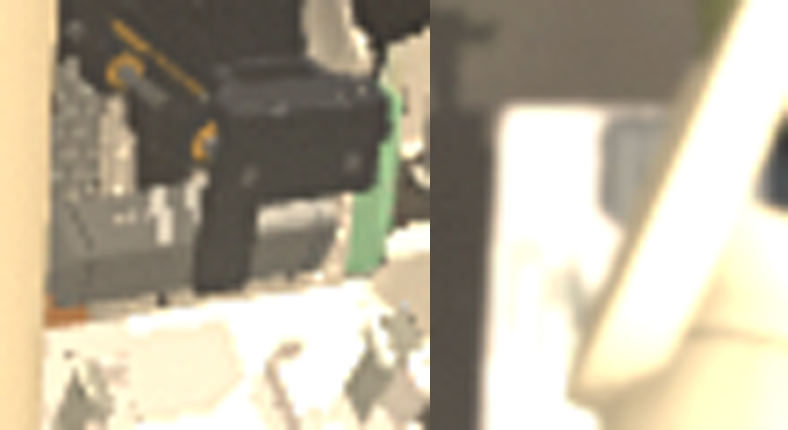

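Centring is good: the left nose sits at top px 299.4 against 299.3 predicted, and the pack is tilted to the slope and level. Next I'll bring it over the cradle and start down square to the slope.

```bash
python3 -m jog '[{"x":-20,"y":0,"z":4,"yaw":0,"jaw":0.3},{"x":-40,"y":0,"z":4,"yaw":0,"jaw":0.3},{"x":-66,"y":0,"z":1,"yaw":0,"jaw":0.3},{"x":-66,"y":0,"z":1,"yaw":0,"jaw":0.3},{"x":-66,"y":0,"z":1,"yaw":0,"jaw":0.3},{"x":-61,"y":0,"z":-7.5,"yaw":0,"jaw":0.3},{"x":-56.5,"y":0,"z":-15.5,"yaw":0,"jaw":0.3},{"x":-56.5,"y":0,"z":-15.5,"yaw":0,"jaw":0.3},{"x":-56.5,"y":0,"z":-15.5,"yaw":0,"jaw":0.3}]' 45; python3 -m jog '[{"x":1.5,"y":0,"z":-2.6,"yaw":0,"jaw":0.3},{"x":3,"y":0,"z":-5.2,"yaw":0,"jaw":0.3},{"x":3,"y":0,"z":-5.2,"yaw":0,"jaw":0.3}]' 45
```

```text
clock: 12.97
eef_pos: [593.1, -147.3, 280.4]
orientation: [0.705, 0.71, -0.0, -0.0]
wrist_force: [0.6, -2.2, 0.3]
width: 40.6
grasp_force: 43.3
clock: 13.22
eef_pos: [595.1, -147.2, 275.9]
orientation: [0.704, 0.71, -0.001, -0.001]
wrist_force: [-7.7, -2.5, 4.2]
width: 40.3
grasp_force: 42.9
```

```bash
python3 -m jog '[{"x":0,"y":-1.5,"z":0,"yaw":0,"jaw":0.3},{"x":0,"y":-1.5,"z":0,"yaw":0,"jaw":0.3}]' 45; python3 -m jog '[{"x":1,"y":0,"z":-1.7,"yaw":0,"jaw":0.3},{"x":2,"y":0,"z":-3.5,"yaw":0,"jaw":0.3},{"x":2,"y":0,"z":-3.5,"yaw":0,"jaw":0.3}]' 45;python3 -m jog '[{"x":1,"y":0,"z":-1.7,"yaw":0,"jaw":0.3},{"x":2,"y":0,"z":-3.5,"yaw":0,"jaw":0.3},{"x":2,"y":0,"z":-3.5,"yaw":0,"jaw":0.3}]' 45
```

```text
clock: 13.38
eef_pos: [595.5, -148.8, 276.5]
orientation: [0.705, 0.71, 0.0, 0.0]
wrist_force: [-2.4, -2.2, 1.5]
width: 40.1
grasp_force: 43.1
clock: 13.63
eef_pos: [597.7, -148.7, 273.1]
orientation: [0.705, 0.709, 0.0, 0.001]
wrist_force: [-1.7, -1.9, 2.6]
width: 40.4
grasp_force: 43.1
clock: 13.88
eef_pos: [599.7, -148.7, 269.7]
orientation: [0.705, 0.71, 0.0, 0.001]
wrist_force: [-2.6, -2.0, 4.0]
width: 40.3
grasp_force: 43.0
```

```bash
python3 -m jog '[{"x":1,"y":0,"z":-1.7,"yaw":0,"jaw":0.3},{"x":2,"y":0,"z":-3.5,"yaw":0,"jaw":0.3},{"x":2,"y":0,"z":-3.5,"yaw":0,"jaw":0.3}]' 45;python3 -m jog '[{"x":1,"y":0,"z":-1.7,"yaw":0,"jaw":0.3},{"x":2,"y":0,"z":-3.5,"yaw":0,"jaw":0.3},{"x":2,"y":0,"z":-3.5,"yaw":0,"jaw":0.3}]' 45
```

```text
clock: 14.13
eef_pos: [601.6, -148.8, 266.1]
orientation: [0.705, 0.71, 0.0, 0.001]
wrist_force: [-2.3, -1.8, 3.7]
width: 40.5
grasp_force: 42.9
clock: 14.38
eef_pos: [603.6, -148.8, 262.6]
orientation: [0.705, 0.71, -0.0, 0.001]
wrist_force: [-2.5, -2.9, 5.2]
width: 39.4
grasp_force: 42.8
```

```bash
cat >chk.py <<'E'
from h import *
from plant import arm
s=arm.read_camera("side");S=arm.sense();e=S["eef_pos"];O=np.array([625.3,-147.4,68])
c=e+[0,0,-156.2];r=c-O;print("cradle x,h",round(r[0]*.866+r[2]*.5,1),round(-r[0]*.5+r[2]*.866,1),e.round(1),S["wrist_force"].round(1),round(S["width"],1))
P=lambda x,y,z:pix(s,c+[x*.866-z*.5,y,x*.5+z*.866]).round(1)
for n,y in(("L",62),("l",30),("r",-30),("R",-60)):print(n,"top-back",P(17,y,17),"top-front",P(-17,y,17),"bot-front",P(-17,y,-17))
g=cv2.cvtColor(s["pixels"][156:198,290:346],cv2.COLOR_BGR2GRAY)
for i,q in enumerate(g[::2,::2]): print(156+2*i,' '.join('%3d'%v for v in q))
E
python3 chk.py
```

```text
cradle x,h 0.4 44.1 [ 603.6 -148.9  262.6] [-3.6 -3.3  5.4] 40.0
L top-back [298.5 174.9] top-front [302.3 184.5] bot-front [299.2 191. ]
l top-back [308.5 173.5] top-front [312.4 183. ] bot-front [309.1 189.5]
r top-back [326.8 170.9] top-front [330.9 180.3] bot-front [327.3 186.7]
R top-back [335.8 169.7] top-front [340. 179.] bot-front [336.2 185.4]
156 147 142 134  74  80 113  44  35  74  67  82  36  56  40  35  37  41  48  46  43  40  39  42  82 114  67  45  67
158 145 140 127  96  88 113 110  32  55  67  60  46  36  50  39  34  46  45  36  36  36  40  41  49  59  53  52  53
160 146 142 109  90 100 112 116  98  89 109  39  63  57  35  47  40  43  52  51  51  52  51  52  49  49  51  65  51
162 147 142 102  97 114 108 111 105 123  54  51  39  42  39  39  38  46  52  59  51  48  51  51  51  53  53  45  43
164 147 141  90 130 104 117 110  93 117 120  56  39  38  39  38  39  34  40  45  44  43  41  38  38  38  38  38  37
166 147 139  83  75 113 134 111  70 114  95  48  39  37  38  45  81  47  38  37  39  38  39  37  39  39  39  38  37
168 146 140 129 143 117 119 110 111 113  97  44  
[... 990 characters left out ...]
 161
186 145 134  89 106  82  63  59  64  65  64  66  68  75  78  39  36  36  35 114 114 202 139 111  90 119 125 124  90
188 145 132  91 111 109 139 162 132 167 164 165 250 250 250 173 120 161 143 140 171 177 167 168 112 171 122 119  50
190 143 133  91 170 131 139 171 176 169 167 167 164 164 164 166 169 169 168 126 155 161 138 168 168 168 158 250  97
192 143 126 138 169 167 127 170 166 167 168 168 168 167 167 167 167 167 168 141 140 130 142 166 167 164 178 245 173
194 143 119 168 168 168 138 171 174 136 136 168 167 168 167 167 166 167 168 161 141 119 183 175 163 178 243 239 249
196 142 136 168 168 169 160 129 134 133 170 166 167 166 167 167 167 167 167 166 167 180 244 237 167 242 239 238 243
```

```bash
python3 -m jog '[{"x":1,"y":0,"z":-1.7,"yaw":0,"jaw":0.3},{"x":2,"y":0,"z":-3.5,"yaw":0,"jaw":0.3},{"x":2,"y":0,"z":-3.5,"yaw":0,"jaw":0.3}]' 60;python3 -m jog '[{"x":1,"y":0,"z":-1.7,"yaw":0,"jaw":0.3},{"x":2,"y":0,"z":-3.5,"yaw":0,"jaw":0.3},{"x":2,"y":0,"z":-3.5,"yaw":0,"jaw":0.3}]' 60; python3 chk.py
```

```text
clock: 14.68
eef_pos: [605.6, -148.9, 258.7]
orientation: [0.705, 0.709, 0.0, 0.001]
wrist_force: [-2.1, -2.7, 2.6]
width: 39.8
grasp_force: 57.3
clock: 14.93
eef_pos: [607.6, -148.7, 254.6]
orientation: [0.705, 0.71, 0.0, 0.0]
wrist_force: [0.0, -4.1, 0.1]
width: 39.4
grasp_force: 57.5
cradle x,h -0.1 35.2 [ 607.6 -148.8  254.7] [ 0.5 -4.9 -1.5] 39.4
L top-back [297.7 176.8] top-front [301.5 186.4] bot-front [298.4 192.8]
l top-back [307.6 175.4] top-front [311.5 184.9] bot-front [308.3 191.3]
r top-back [325.9 172.8] top-front [330.  182.2] bot-front [326.4 188.5]
R top-back [334.9 171.6] top-front [339.  180.8] bot-front [335.3 187.2]
156 148 142  96  69  39  67  36  37  42  58  43  53  35  36  37  37  36  38  37  36  35  38 128 106 111  65  44  66
158 147 141 104  97  92  96  33  36  81  67  39  43  54  36  36  37  46  48  45  42  41  40  59 105 120  58  53  51
160 147 142  84  89 100 115  73  33  85  54  60  37  39  53  36  40  51  37  36  37  37  40  42  51  65  52  51  68
162 147 140  84  97 112 108 112 102  93  55  55  66  39  38  54  36  47  52  50  52  51  52  51  51  49  5
[... 1281 characters left out ...]
 160
186 146 135  89 105  88  66  64  68  68  68  67  67  69  68  40  42  42  43  65  62  64  62  64  91 121 125 125  89
188 144 129  91 113  74  66  61  64  62  65  66  66  68  74  34  36  40  49 129 166 173 168 162 124 171 121 119  48
190 142 121  92 173 110  93 137 142 164 165 166 165 168 173 130 164 165 167 127 156 161 138 167 167 167 158 249  96
192 144 123 138 169 169 128 172 169 169 169 168 167 167 166 167 169 167 169 141 140 130 141 166 165 164 178 244 173
194 141 109 168 168 169 139 168 172 137 135 168 167 166 166 167 167 166 168 162 140 117 246 173 161 179 243 239 248
196 140 140 169 166 168 161 129 134 133 168 168 167 166 167 166 167 166 168 167 164 243 243 237 165 242 239 238 242
```

```bash
python3 -m jog '[{"x":1,"y":0,"z":-1.7,"yaw":0,"jaw":0.3},{"x":2,"y":0,"z":-3.5,"yaw":0,"jaw":0.3},{"x":2,"y":0,"z":-3.5,"yaw":0,"jaw":0.3}]' 60; python3 -m jog '[{"x":0.8,"y":0,"z":-1.3,"yaw":0,"jaw":0.3},{"x":1,"y":0,"z":-1.7,"yaw":0,"jaw":0.3},{"x":1,"y":0,"z":-1.7,"yaw":0,"jaw":0.3}]' 60; python3 chk.py
```

```text
clock: 15.23
eef_pos: [608.7, -148.4, 252.1]
orientation: [0.705, 0.709, -0.001, -0.001]
wrist_force: [-10.1, -1.2, 9.1]
width: 39.6
grasp_force: 57.4
clock: 15.48
eef_pos: [609.2, -148.4, 250.9]
orientation: [0.705, 0.709, -0.001, -0.002]
wrist_force: [-15.3, 0.4, 14.7]
width: 39.9
grasp_force: 57.3
cradle x,h -0.6 31.2 [ 609.2 -148.4  250.9] [-16.7  -1.1  13.3] 39.6
L top-back [297.3 177.7] top-front [301.1 187.3] bot-front [298.  193.7]
l top-back [307.2 176.3] top-front [311.1 185.8] bot-front [307.8 192.2]
r top-back [325.4 173.8] top-front [329.5 183.1] bot-front [325.9 189.4]
R top-back [334.4 172.5] top-front [338.5 181.7] bot-front [334.8 188.1]
156 147 143  70  38  35  37  38  41  37  57  56  36  36  38  38  37  38  37  38  38  36  44 129 107 111  66  46  67
158 147 142  77  96  89  69  37  38  99  70  41  53  39  38  37  39  38  38  40  43  46  50 108 106 118  58  55  52
160 146 141 100  91 101  87  34  42  78  66  40  38  57  41  39  51  50  40  40  38  37  36  50  93 121  55  65  64
162 146 140  83  99 113 111  85  37  53  44  63  44  39  48  40  37  52  47  45  51  51  
[... 1298 characters left out ...]
 161
186 143 123  91 113 112  72  71  70  67  68  68  69  70  69  41  44  43  44  66  62  66  60  68  91 118 126 124  90
188 144 120  92  83  82  68  63  71  69  70  68  68  67  58  42  42  39  55  99 164 174 168 168 126 171 121 121  50
190 144 119  93 164  64  70  61  66  66  67  73  91 115 161  41  51  87 160 128 156 196 151 167 168 167 158 250  97
192 141 124 123 175  79  80 113 138 164 166 172 171 168 171 167 174 170 170 141 140 129 140 167 167 163 179 244 172
194 141 105 170 168 171 145 173 175 137 135 168 167 166 167 167 167 166 168 160 139 116 246 173 164 179 243 239 249
196 139 147 169 167 167 162 130 135 133 170 167 169 167 167 167 167 168 167 167 165 242 243 237 166 242 239 238 243
```

Firm resistance now at about 20 N. The grip is narrower than it should be at 30°, so the pack is probably a few degrees off in the saddles. I'll let go, rise clear and see how it sits.

```bash
python3 -m jog '[{"x":-0.5,"y":0,"z":1,"yaw":0,"jaw":-0.06},{"x":-0.5,"y":0,"z":1,"yaw":0,"jaw":-0.06},{"x":-0.5,"y":0,"z":2,"yaw":0,"jaw":-0.06},{"x":-0.5,"y":0,"z":6,"yaw":0,"jaw":-0.12},{"x":-0.5,"y":0,"z":20,"yaw":0,"jaw":-0.3},{"x":-0.5,"y":0,"z":45,"yaw":0,"jaw":-0.3},{"x":-0.5,"y":0,"z":80,"yaw":0,"jaw":1},{"x":-0.5,"y":0,"z":80,"yaw":0,"jaw":1},{"x":-0.5,"y":0,"z":80,"yaw":0,"jaw":1}]' 20; cat >chk2.py <<'E'
from h import *
from plant import arm
s=arm.read_camera("side");O=np.array([625.3,-147.4,68])
P=lambda x,y,z:pix(s,O+[x*.866-(z+31)*.5,y,x*.5+(z+31)*.866]).round(1)
for n,y in(("L",60),("l",30),("m",0),("r",-30),("R",-60)):print(n,"top-back",P(14,y,17),"top-front",P(-14,y,17),"frontU",P(-17,y,14),"bot-front",P(-17,y,-14))
g=cv2.cvtColor(s["pixels"][166:202,290:350],cv2.COLOR_BGR2GRAY)
for i,q in enumerate(g[:,::2]): print(166+i,' '.join('%3d'%v for v in q))
E
python3 chk2.py
```

```text
clock: 16.28
eef_pos: [610.1, -148.4, 331.8]
orientation: [0.705, 0.71, 0.001, 0.002]
wrist_force: [-0.3, 0.6, -0.6]
width: 39.4
grasp_force: 0.0
L top-back [297.8 178.4] top-front [301.  186.3] frontU [301.  187.7] bot-front [298.5 192.9]
l top-back [307.1 177.1] top-front [310.3 184.9] frontU [310.4 186.3] bot-front [307.7 191.5]
m top-back [316.3 175.8] top-front [319.6 183.5] frontU [319.6 184.9] bot-front [316.8 190.2]
r top-back [325.4 174.5] top-front [328.7 182.2] frontU [328.8 183.6] bot-front [325.8 188.8]
R top-back [334.4 173.2] top-front [337.7 180.8] frontU [337.8 182.2] bot-front [334.7 187.4]
166 143 135  81  77 115 136 112  70 116  92 119 123 123 123 123 118 122 126 121 114 128 127 103 101  78 136 128 126 128 129
167 142 137 100 138 119 116 111  99 115  87 120 131 123 124 123 122 115 123 109 124 131 137  99 107 125 130 127 129 129 128
168 143 138 135 144 118 118 111 111 115  96 121 135 124 123 123 119 106 119 106 137 138 128 108 102 137 130 128 130 130 129
169 142 136  94  91 110 126 112  95 119 118 121 138 122 123 123 113 105 116 114 130 134 143 190 164 136 129 128 
[... 3279 characters left out ...]
 166 167 168 167 167 168 167 168 169 167 180 244 237 166 241 238 238 242 164  55
197 136 154 169 168 168 168 126 121 151 170 167 168 167 167 167 166 167 167 167 163 241 240 242 238 241 238 238 240 249  52
198 136 156 168 167 168 170 134 137 163 168 168 166 166 166 164 163 164 165 163 161 244 239 239 240 239 238 238 239 249  63
199 137 151 168 166 167 168 164 166 169 168 167 166 164 163 172 170 171 169 171 169 241 238 238 238 239 238 238 239 247  97
200 136 150 167 168 168 167 168 169 168 166 165 172 170 169 239 240 239 240 240 237 239 238 238 238 238 238 238 238 243 155
201 135 153 167 167 167 167 167 167 163 163 159 239 240 239 242 240 240 240 241 241 240 238 239 238 239 238 238 238 241 209
```

The released pack stays in the dock: level, both ends in, top face at rows 176–183 and front face down to 190. It looks about 4 mm proud of home, though. I'll press it from above with closed fingertips, turned 90° as the key press will need.

```bash
python3 -m jog '[{"x":-27,"y":1,"z":0,"yaw":-1.571,"jaw":1},{"x":-27,"y":1,"z":0,"yaw":-1.571,"jaw":1},{"x":-27,"y":1,"z":0,"yaw":-1.571,"jaw":1},{"x":-27,"y":1,"z":0,"yaw":-1.571,"jaw":1},{"x":-27,"y":1,"z":0,"yaw":-1.571,"jaw":1},{"x":-27,"y":1,"z":0,"yaw":-1.571,"jaw":1},{"x":-27,"y":1,"z":0,"yaw":-1.571,"jaw":1},{"x":-27,"y":1,"z":0,"yaw":-1.571,"jaw":1},{"x":-27,"y":1,"z":0,"yaw":-1.571,"jaw":1},{"x":-27,"y":1,"z":0,"yaw":-1.571,"jaw":1},{"x":-27,"y":1,"z":-10,"yaw":-1.571,"jaw":1},{"x":-27,"y":1,"z":-30,"yaw":-1.571,"jaw":1},{"x":-27,"y":1,"z":-48,"yaw":-1.571,"jaw":1},{"x":-27,"y":1,"z":-48,"yaw":-1.571,"jaw":1},{"x":-27,"y":1,"z":-48,"yaw":-1.571,"jaw":1}]' 20; python3 -m jog '[{"x":1,"y":0,"z":-1.7,"yaw":0,"jaw":1},{"x":2.5,"y":0,"z":-4.3,"yaw":0,"jaw":1},{"x":2.5,"y":0,"z":-4.3,"yaw":0,"jaw":1}]' 20
```

```text
clock: 17.58
eef_pos: [582.8, -147.5, 280.5]
orientation: [1.0, 0.005, -0.002, -0.001]
wrist_force: [0.7, -0.3, 0.4]
width: 0.7
grasp_force: 0.0
clock: 17.83
eef_pos: [585.6, -147.6, 277.9]
orientation: [1.0, 0.004, 0.0, 0.0]
wrist_force: [0.3, -0.1, 0.4]
width: 0.6
grasp_force: 0.0
```

```bash
python3 -m jog '[{"x":0.7,"y":0,"z":-1.2,"yaw":0,"jaw":1},{"x":1,"y":0,"z":-1.7,"yaw":0,"jaw":1},{"x":1,"y":0,"z":-1.7,"yaw":0,"jaw":1}]' 20; python3 -m jog '[{"x":0.7,"y":0,"z":-1.2,"yaw":0,"jaw":1},{"x":1,"y":0,"z":-1.7,"yaw":0,"jaw":1},{"x":1,"y":0,"z":-1.7,"yaw":0,"jaw":1}]' 20;python3 -m jog '[{"x":0.7,"y":0,"z":-1.2,"yaw":0,"jaw":1},{"x":1,"y":0,"z":-1.7,"yaw":0,"jaw":1},{"x":1,"y":0,"z":-1.7,"yaw":0,"jaw":1}]' 20
```

```text
clock: 18.08
eef_pos: [586.4, -147.6, 276.3]
orientation: [1.0, 0.004, 0.0, 0.0]
wrist_force: [-1.8, -0.3, 2.8]
width: 0.4
grasp_force: 1.3
clock: 18.33
eef_pos: [586.5, -147.7, 274.5]
orientation: [1.0, 0.003, -0.002, 0.0]
wrist_force: [-9.1, -0.1, 7.0]
width: 0.7
grasp_force: 5.4
clock: 18.58
eef_pos: [586.7, -147.8, 273.3]
orientation: [1.0, 0.003, -0.004, 0.0]
wrist_force: [-17.5, -1.6, 14.5]
width: 0.7
grasp_force: 10.8
```

```bash
python3 -m jog '[{"x":-0.5,"y":0,"z":-1,"yaw":0,"jaw":1},{"x":-0.5,"y":0,"z":-2,"yaw":0,"jaw":1},{"x":-0.5,"y":0,"z":-2,"yaw":0,"jaw":1}]' 20; python3 -m jog '[{"x":0,"y":0,"z":-1,"yaw":0,"jaw":1},{"x":0,"y":0,"z":-2,"yaw":0,"jaw":1},{"x":0,"y":0,"z":-2,"yaw":0,"jaw":1}]' 20
```

```text
clock: 18.83
eef_pos: [586.2, -147.7, 272.9]
orientation: [1.0, 0.004, -0.002, 0.0]
wrist_force: [-20.5, 0.0, 24.9]
width: 0.8
grasp_force: 16.0
clock: 19.08
eef_pos: [586.1, -147.5, 272.7]
orientation: [1.0, 0.004, -0.002, 0.001]
wrist_force: [-24.6, 1.6, 37.4]
width: 0.3
grasp_force: 22.7
```

Resistance is now hard at about 45 N normal, and the tip works out to 48.6 mm above the face. Home is 48 mm. I'll back off and check.

```bash
python3 -m jog '[{"x":-3,"y":0,"z":8,"yaw":0,"jaw":1},{"x":-10,"y":0,"z":30,"yaw":0,"jaw":1},{"x":-25,"y":0,"z":60,"yaw":0,"jaw":1},{"x":-25,"y":0,"z":60,"yaw":0,"jaw":1}]' 20; python3 chk2.py
```

```text
clock: 19.42
eef_pos: [562.1, -147.6, 333.6]
orientation: [1.0, 0.003, 0.003, 0.002]
wrist_force: [0.7, -0.7, 0.8]
width: 0.1
grasp_force: 0.0
L top-back [297.8 178.4] top-front [301.  186.3] frontU [301.  187.7] bot-front [298.5 192.9]
l top-back [307.1 177.1] top-front [310.3 184.9] frontU [310.4 186.3] bot-front [307.7 191.5]
m top-back [316.3 175.8] top-front [319.6 183.5] frontU [319.6 184.9] bot-front [316.8 190.2]
r top-back [325.4 174.5] top-front [328.7 182.2] frontU [328.8 183.6] bot-front [325.8 188.8]
R top-back [334.4 173.2] top-front [337.7 180.8] frontU [337.8 182.2] bot-front [334.7 187.4]
166 142 140 138 103 116 137 112  73 118  94 122 124 125 123 122 122  42  41  40  40  34 127 105 105  80 138 130 127 129 129
167 142 139 136 130 121 118 112  99 114  87 122 132 124 126 123 125  68  38  37  37  39 139 100 110 127 132 130 129 130 130
168 143 141 135 130 118 120 113 113 116  96 123 136 125 126 125 121 102  44  46  63  85 133 108 105 139 130 130 132 130 131
169 142 141 135 104 111 127 114  97 120 120 122 138 123 125 124 116 110  90 114 128 132 146 193 167 138 130 129 130
[... 3276 characters left out ...]
 168 169 168 168 169 169 169 169 169 168 182 244 238 169 243 240 239 244 166  55
197 140 134 152 168 168 169 127 123 152 170 168 168 169 169 169 168 169 169 168 166 241 241 243 239 242 239 239 241 250  51
198 140 133 153 169 168 171 135 137 166 169 168 168 169 169 169 167 166 165 165 161 243 240 240 241 240 239 239 240 251  63
199 140 132 155 168 169 171 165 167 170 169 170 170 168 165 165 164 172 172 171 170 244 239 239 239 239 239 239 240 248  99
200 139 131 166 169 167 169 169 169 169 168 167 168 166 174 172 170 239 241 241 187 241 239 239 239 239 239 239 239 244 156
201 140 131 167 168 169 169 169 169 168 167 165 165 162 241 241 240 243 241 242 237 240 239 239 239 240 239 239 239 242 210
```

Pack is home: top-back edge reads 177.2 left and 174.7 right (177.1 and 174.5 predicted), bottom edge 191.8 and 189 (191.5 and 188.8). For the key I'll press with one finger of a slightly open gripper, so nothing bears on the ring.

```bash
python3 -m jog '[{"x":-32,"y":21.4,"z":0,"yaw":0,"jaw":0.32},{"x":-32,"y":21.4,"z":-35,"yaw":0,"jaw":0.32},{"x":-32,"y":21.4,"z":-70,"yaw":0,"jaw":0.32},{"x":-32,"y":21.4,"z":-105,"yaw":0,"jaw":0.32},{"x":-28,"y":21.4,"z":-125,"yaw":0,"jaw":0.32},{"x":-26.5,"y":21.4,"z":-130,"yaw":0,"jaw":0.32},{"x":-26.5,"y":21.4,"z":-130,"yaw":0,"jaw":0.32},{"x":-26.5,"y":21.4,"z":-130,"yaw":0,"jaw":0.32}]' 20; python3 -m jog '[{"x":1.5,"y":0,"z":-2.6,"yaw":0,"jaw":0.32},{"x":3,"y":0,"z":-5.2,"yaw":0,"jaw":0.32},{"x":3,"y":0,"z":-5.2,"yaw":0,"jaw":0.32}]' 20
```

```text
clock: 20.13
eef_pos: [536.8, -126.3, 199.0]
orientation: [1.0, 0.003, 0.0, 0.0]
wrist_force: [-0.7, 0.2, 1.1]
width: 30.3
grasp_force: 0.0
clock: 20.38
eef_pos: [539.8, -126.3, 194.4]
orientation: [1.0, 0.003, 0.001, 0.001]
wrist_force: [-1.0, -0.4, 5.7]
width: 29.7
grasp_force: 2.7
```

```bash
python3 -m jog '[{"x":0.4,"y":0,"z":-0.8,"yaw":0,"jaw":0.32},{"x":0.4,"y":0,"z":-0.8,"yaw":0,"jaw":0.32},{"x":0.4,"y":0,"z":-0.8,"yaw":0,"jaw":0.32}]' 20; python3 -m jog '[{"x":0.2,"y":0,"z":-0.7,"yaw":0,"jaw":0.32},{"x":0.2,"y":0,"z":-0.7,"yaw":0,"jaw":0.32},{"x":0.2,"y":0,"z":-0.7,"yaw":0,"jaw":0.32}]' 20
```

```text
clock: 20.63
eef_pos: [540.0, -126.3, 194.2]
orientation: [1.0, 0.003, 0.001, 0.001]
wrist_force: [-3.0, 0.8, 8.7]
width: 30.0
grasp_force: 4.6
clock: 20.88
eef_pos: [540.1, -126.3, 193.9]
orientation: [1.0, 0.003, 0.001, 0.001]
wrist_force: [-4.9, 1.2, 13.2]
width: 30.1
grasp_force: 7.1
```

```bash
python3 -m jog '[{"x":-0.6,"y":0,"z":1.5,"yaw":0,"jaw":0.32},{"x":-0.6,"y":0,"z":1.5,"yaw":0,"jaw":0.32},{"x":-0.6,"y":0,"z":1.5,"yaw":0,"jaw":0.32}]' 20; for i in 1 2 3 4; do python3 -m jog '[{"x":-0.25,"y":0,"z":0.43,"yaw":0,"jaw":0.32},{"x":-0.25,"y":0,"z":0.43,"yaw":0,"jaw":0.32}]' 20 | grep -E "eef|wrist"; done
```

```text
clock: 21.13
eef_pos: [539.7, -126.3, 194.5]
orientation: [1.0, 0.003, 0.001, 0.001]
wrist_force: [-1.3, -0.1, 5.2]
width: 30.0
grasp_force: 2.6
eef_pos: [539.5, -126.3, 194.8]
wrist_force: [-1.2, 0.7, 5.1]
eef_pos: [539.2, -126.3, 195.0]
wrist_force: [1.0, 0.3, 4.9]
eef_pos: [538.8, -126.3, 195.0]
wrist_force: [0.6, -0.0, 3.7]
eef_pos: [538.4, -126.2, 195.1]
wrist_force: [1.2, 0.6, 2.7]
```

The travel of about 1.2 mm at roughly 2.5 N/mm confirms it was the key. It was held at its stop with about 14 N. Retreating, then a last check.

```bash
python3 -m jog '[{"x":-8,"y":0,"z":14,"yaw":0,"jaw":0.32},{"x":-25,"y":0,"z":45,"yaw":0,"jaw":0.32},{"x":-40,"y":0,"z":85,"yaw":0,"jaw":0.32},{"x":-60,"y":0,"z":120,"yaw":0,"jaw":0.32},{"x":-60,"y":0,"z":120,"yaw":0,"jaw":0.32},{"x":-60,"y":0,"z":120,"yaw":0,"jaw":0.32},{"x":-60,"y":0,"z":120,"yaw":0,"jaw":0.32}]' 20; python3 chk2.py | sed -n '5,30p' | cut -c1-130; python3 - <<'E'
from h import *
from plant import arm
t=arm.read_camera("top");o=np.load("top0.npz")["pixels"]
for n,(x,y) in dict(timer=(140,212),jar=(196,115),short=(204,197),candle=(263,247),match=(304,252),salt=(369,260)).items():
    print(n,np.abs(t["pixels"][y-12:y+12,x-16:x+16].astype(int)-o[y-12:y+12,x-16:x+16]).mean().round(1))
E
```

```text
clock: 22.38
eef_pos: [478.3, -126.1, 314.2]
orientation: [1.0, 0.003, -0.001, -0.0]
wrist_force: [0.6, -0.1, -0.9]
width: 30.0
grasp_force: 0.0
R top-back [334.4 173.2] top-front [337.7 180.8] frontU [337.8 182.2] bot-front [334.7 187.4]
166 103  99  96  90  90 136  37  37  38  37  39  40  60  91  58  59  66 111  37  37  39  36  69  72  65  51  37  35  50  38
167 103 100  96  90  97 123  72  35  38  39  40  41  48  63  61  58  61 100  37  39  41  38 100 109 136  50  38  38  37  30
168 103  99  97  89  94 123 112  42  37  44  41  39  50  57  61  48  52  79  40  41  39  33 117 108 148  50  37  38  48  65
169 103 100  96  89 101 129 117  71  36  41  43  38  74  81 120  43  47  60  38  37  30  26 195 173 146  51  37  39  48 131
170 102  98  94  89  98 167 115  75  47  37  41  37  97 121 127  97  36  43  38  37  77 108 216 183  60  38  39  40  48 139
171 102 100  95  90  96 130 112  96  88  33  38  37 127 126 139 164  34  38  38  90 252 250 250 206  26  38  39  37  44 138
172 101 101  94  88 105 108 112 116 107  56  32  40 197 196 248 253  35  37  39 110 254 249 248 206  28  39  41  40  
[... 1599 characters left out ...]
 43  39 132 206 203
186 102  98  92  82 178  88 136 113 133 133 122 110  94  81  73  70  42  43  45  42  66  61  61  59  36  39  44  94 179 205
187 102  99  93  82 125  77 132  93  91  98  85  73  71  68  66  66  52  42  45  41  67  67  73  97  51  41  75  65 110 207
188 102  98  92  85  91  75  88  73  71  69  66  66  65  66  66  65  61  45  41  40 119 142 168 135 133  94 120  53  62 179
189 102  98  92  87  72  72  68  62  66  66  67  66  63  62  63  64  73 100  40  60 171 173 175 166 173 137 199  62  56 110
190 101  98  90 102  71  69  65  65  67  65  63  63  64  73  91 117 167 173  82 117 171 142 174 172 174 165 252 100  56  62
timer 0.7
jar 0.8
short 0.6
candle 10.6
match 55.7
salt 64.1
```

```bash
python3 - <<'E'
from h import *
from plant import arm
s=arm.read_camera("side")["pixels"].astype(int);o=np.load("side0.npz")["pixels"];p=np.load("side4.npz")["pixels"]
for n,(x,y) in dict(salt=(389,224),match=(332,242),candle=(294,247)).items():
    f=lambda a:np.abs(s[y-12:y+12,x-9:x+9]-a[y-12:y+12,x-9:x+9]).mean().round(1)
    print(n,f(o),f(p))
print(arm.sense()["wrist_force"].round(1))
E
```

```text
salt 3.1 5.7
match 56.0 3.2
candle 43.6 16.3
[ 0.6 -0.3 -0.3]
```

Salt shaker and match box haven't moved. The candle difference comes from the arm blocking the view, and nothing went near it. Handing in.

```bash
python3 -c "
from plant import arm
print(arm.sign_off())"
```

```text
the job is handed in; nothing more can be done
None
```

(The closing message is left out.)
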